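# Clamp the lens-cleaner bottle and free its safety cap

## Robot

A 7-joint arm with a two-finger parallel gripper is mounted at the origin on the work surface. World frame = base frame: x ahead of the robot, y to its left, z up, the work surface at z = 0. Lengths are in m, angles in degrees, forces in N, time in s.
With the tool pointing down it reaches from about 0.35 to 0.775 m from the base axis. Payload 3.1 kg.
Tool frame: the origin (TCP) lies on the centre line of the jaws, within the pads' length; the fingertips stand 17 mm ahead of it and the grasp point (between the pads) lies 2 mm behind it (robot.tip_reach is the distance from the TCP to the fingertips, in m); z points along the fingers, y is the direction in which the jaws open and shut (so a half turn about z gives the same grasp; the last joint's range is limited). The gripper opens to 85 mm and grips with 20 to 120 N. Pads are 22 mm wide; open, the fingers measure 114 mm over their backs; the gripper's body (76 mm by 85 mm) begins 54 mm behind the grasp point. The pads swing forward as they close: fully open they stand 13 mm farther back than shut.
Start: joints at [-74.754, 17.813, 0.802, 86.603, -0.252, 75.585, -1.558], TCP at [0.167, 0.524, 0.248] pointing down, gripper open.
Joint ranges: [-154.91, 154.91], [-16.99, 109.72], [-72.82, 74.43], [7.12, 147.25], [-82.49, 262.49], [11.32, 116.49], [-174.64, 174.64]. Speed limits (degrees/s): [159.86, 159.86, 180, 180, 180, 180, 180].

## Interface

Orientations are given as [roll, pitch, yaw] about the fixed x, y, z axes, in that order (R = Rz(yaw) Ry(pitch) Rx(roll)).
In Python, from station import robot, fingers, vision, workorder, recognise gives the robot as it stands. Calls block until the motion is done:
- robot.move_to(position, orientation): joint-space move of the TCP to a pose.
- robot.line_to(position, orientation=None, velocity=0.15, f_stop=None): straight line of the TCP; orientation=None keeps the orientation; velocity is the mean speed in m/s. With f_stop (N) it stops when the force on the tool has changed by that much, and returns True; else False.
- robot.move_j(angles): joint-space move.
- fingers.gripper_to(opening, force=None): opening from 0.0 (shut) to 1.0 (fully open); force is the grip in N (None keeps the last); returns when the fingers have stopped.
- robot.pause(seconds).
- robot.inverse_kinematics(position, orientation): joint angles nearest the present ones, or None.
- vision.grab_frame(name): name is "scene" or "top" or "wrist"; returns the picture (384x512x3 uint8, red, green, blue); there is no depth.
- vision.calibration(name): a dict with "mtx" (3x3 intrinsics, pixels), "extrinsics" (4x4, takes a point from world to camera coordinates); the wrist camera has in their place "T_tool_cam" (4x4, takes a point from camera to tool coordinates, whose origin is the TCP and whose axes are the flange's). Camera axes: x right, y up, looking along -z (the intrinsics and any distortion apply to the point x, -y, -z); pixel columns grow to the right and rows downward; lengths in m; the calibration is good to about 2 mm. The wrist camera is an equidistant fisheye: a pixel r from the principal point sees the ray r / f radians off the axis. A picture is of the moment at which its call begins: read the wrist's pose just before it. calibration takes no time and is no camera call.
A pose or a line that the arm cannot do raises robot.PlanningError and nothing moves.
- workorder.close_job(): hands the job in, once; it reports no verdict.
Trained networks look in the newest picture that a camera, given by its name, has taken for a name from the list of things; names that differ only in an ending like _2 or _b are one class to them, and where a whole thing is asked for, a point or a joint stands for the part that bears it (a point fixed in the world has none). Each returns a list of dicts, best first, with "p" (0 to 1); they miss things now and then, are a little off and sometimes report something else, mostly with a low value. They report only what shows in the picture. A call takes as long as a camera call. They do not tell look-alikes from the thing itself.
- recognise(label, camera): "rect" ([centre column, centre row, width, height] in pixels, round what is visible of it).
Readings, each from a call of its own:
- robot.current_time_s(): time.
- robot.current_joint_positions(): joint angles.
- robot.current_dq(): joint speeds.
- robot.current_joint_torque(): joint torques, N m.
- robot.current_tool_pos(): TCP position.
- robot.current_eef_rot(): TCP orientation.
- robot.current_contact_force(): force on the tool from outside, world axes, zero at the start.
- robot.current_torque(): the same for the moment, N m.
- robot.current_finger_gap(): opening from 0.0 (shut) to 1.0 (fully open).
Only numpy, scipy, OpenCV 4.12 (cv2) and the standard library are available. Lean on these libraries where they do the work, as an engineer would, in place of code of your own. Each camera call takes 0.05 s, during which the arm holds its last target. There are 200 camera calls.

## Task

The lens-cleaner bottle stands in the socket block: swing the block's raised clamp lever fully shut over the bottle's shoulder, then press the push-and-turn safety cap down, twist it anticlockwise while pressed and lift it off. Finish still gripping the cap, holding it still and level straight above the bottle's mouth with about 8 cm of air between, so that a swab can be dipped; do not put it down. The clamp stays shut, the bottle stays seated in its block, and everything else on the counter stays where it is.

Things in the scene. Friction and masses are not known exactly. Their poses are not given: they have to be found in the camera images.
- block: Dark steel socket block, fixed to the counter: a square tray 84 x 84 mm, 30 mm high (floor 6 mm thick), two hinge posts 96 mm high on its back. Origin: centre of its underside, on the counter. z up; -x is its front (the side of the lever's free end), +x its back with the hinge. Turned by up to 0.5 rad.
- clamp (a joint): Angle of the clamp lever, rad: 0 = shut (level, its arms along the bottle's shoulder, against a stop), growing as it swings up and back, to 1.5. Starts at 0.8 to 1.2. It stays where it is left: friction 0.3 N m, about 2.5 N at the cross-bar.
- clamp_hinge (a point): Middle of the lever's hinge axis (level, along the block's y), 55 mm behind the block's centre, 86 mm above the counter. The lever is a steel bail: two parallel arms 7 mm thick, 62 mm apart, which pass either side of the cap, joined at the free end by a cross-bar.
- clamp_grip (a point): Centre of the lever's cross-bar, 125 mm from the hinge, along the block's y, with a rubber sleeve 11 mm thick, 50 mm long. At joint value a it lies 125 cos(a) mm in front of (towards the block's -x) and 125 sin(a) mm above the hinge. Push it from behind and above or pinch it. Shut, it is 86 mm above the counter, 70 mm in front of the block's centre, 29 mm clear of the bottle.
- bottle: Square white plastic bottle, 70 x 70 mm, standing loose in the block (1 mm play each side), which keeps it from turning. Origin: centre of its underside, 6 mm above the counter; axes as the block's. Shoulder 75 mm above the origin, round collar (42 mm wide) at 75 to 89 mm, neck (26 mm wide) up to 113 mm. About 0.35 kg.
- bottle_mouth (a point): Centre of the top of the bottle's neck, 113 mm above the bottle's origin; inside the cap at the start, 18 mm above the cap's underside. z up.
- cap: Grey push-and-turn cap, round, 46 mm wide, 34 mm high, 45 g. Origin: centre of its underside, 95 mm above the bottle's origin while locked; z up; x along the bottle's x while locked. Sprung: pressing takes 4 N at once, 8 N at the full 6 mm, where it meets the collar. Pressed at least 4 mm, it turns anticlockwise seen from above; otherwise it is blocked, and clockwise always.
- cap_top (a point): Centre of the cap's top, 34 mm above its underside. The cap can be lifted off once turned by 0.95 to 1.3 rad (a stop ends the turn there); 20 mm up it is clear of the neck. With the lever shut, the tops of its arms lie 11 mm below the underside of the locked cap, 5 mm below that of the pressed one; the cap's side is free all round.
- bracket: Bystander: bronze U-shaped lamp bracket, 100 x 30 x 69 mm, standing on its base plate. Origin: centre of its underside.
- hood: Bystander: olive plastic flared lens hood, an open tube 60 mm high, 88 mm across the top. Origin: centre of its underside.
- nut: Bystander: brass thumb nut with two wings, 42 x 20 x 18 mm. Origin: centre of its underside.
- prism: Bystander: clear glass three-sided prism standing on end, 50 mm tall, about 42 mm wide. Origin: centre of its underside.
- spare: Bystander: small round spare bottle, 48 mm wide, 100 mm tall, standing free of any holder. Origin: centre of its underside.
- wrench: Bystander: steel wrench lying flat, 160 mm long. Origin: centre of its underside.
There are look-alikes about, which are no part of the job. Leave any pink look-alike of the cap alone. What is shaped like the bottle but red is not meant.

How it is judged (in metres and radians):
On the way, in this order (a step that is already met when the one before it is completed fails the run):
1. the clamp lever is swung shut with the cap still locked on (value of joint clamp below 0.12 rad and angle between the x axis of cap and the x axis of bottle, either way round below 0.35 rad and z of cap in the frame of bottle below 0.1 m), for 0.2 s.
2. the cap is pressed down by more than 3 mm, the clamp shut (value of joint clamp below 0.12 rad and z of cap in the frame of bottle below 0.092 m), for 0.05 s.
3. the cap is turned to its free position while still on the neck (value of joint clamp below 0.12 rad and angle between the x axis of cap and the x axis of bottle, either way round above 0.8 rad and z of cap in the frame of bottle below 0.103 m), for 0.05 s.
At the end, for the whole second after the job is handed in: Cap gripped (over 1 N), still (<30 mm/s), level within 0.3 rad, its underside 45 to 130 mm above the mouth, within 30 mm sideways, touching neither bottle nor clamp; lever shut (<0.12 rad); bottle upright (0.1 rad), on its socket floor within 7 mm (value of joint clamp below 0.12 rad and z of bottle in the frame of block below 0.013 m and angle between bottle's own z axis and vertical below 0.1 rad and z of cap in the frame of bottle_mouth between 0.045 and 0.13 m and horizontal distance between cap and bottle_mouth below 0.03 m and angle between cap's own z axis and vertical below 0.3 rad and linear speed of cap below 0.03 m/s and contact force between the fingers and cap above 1 N and contact force between cap and bottle below 0.1 N and contact force between cap and clamp below 0.1 N); the arm keeps its last pose, push and grip.
It fails at once if the bottle is pulled more than 15 mm up out of its socket (z of bottle in the frame of block above 0.021 m).
It fails at once if any bystander is moved by more than 20 mm (distance of any of bracket, hood, nut, prism, spare, wrench from where it was at the start of the episode above 0.02 m).
It also fails if it takes over 58 s, if anything falls off the work surface, if the arm or the gripper's body presses on something with over 40 N, if the wrist force passes 120 N, or if a joint passes its speed limit or range.

## Working session

There is one attempt and no reset: what is moved stays moved. The work goes in short steps, each a Python script; the robot and the scene stay as the last script left them, time stands still between calls to the robot, and variables do not carry over. Pictures are saved under pics/ and viewed, about 8 in all and at most 12, crops included, and the job is handed in when it is done.

```bash
mkdir -p pics; ls
python3 - <<'E'
from station import robot, fingers, vision, workorder, recognise
import cv2, numpy as np
for c in ("scene","top"):
    f=vision.grab_frame(c); cv2.imwrite(f"pics/{c}0.png",f[:,:,::-1])
    k=vision.calibration(c); print(c,{a:np.round(b,4).tolist() if not isinstance(b,str) else b for a,b in k.items()})
    for n in ("block","clamp","clamp_grip","bottle","cap","cap_top","spare"):
        print(n,[(np.round(d["rect"],1).tolist(),round(d["p"],2)) for d in recognise(n,c)])
k=vision.calibration("wrist");print({a:np.round(b,4).tolist() if not isinstance(b,str) else b for a,b in k.items()})
print(robot.current_time_s(),robot.current_eef_rot(),robot.tip_reach)
a=cv2.imread("pics/scene0.png");b=cv2.imread("pics/top0.png")
E
```

```text
pics
scene {'mtx': [[406.3875, 0.0, 255.666], [0.0, 406.3875, 193.472], [0.0, 0.0, 1.0]], 'extrinsics': [[0.1349, 0.9908, 0.0121, -0.0645], [-0.7293, 0.091, 0.6781, 0.2912], [0.6707, -0.1003, 0.7349, -1.4233], [0.0, 0.0, 0.0, 1.0]]}
block [([222.4, 211.3, 47.4, 78.5], 0.91)]
clamp [([414.5, 226.4, 48.7, 40.2], 0.75), ([223.8, 198.8, 36.5, 56.3], 0.56)]
clamp_grip [([221.2, 198.4, 31.4, 57.4], 0.67), ([223.0, 217.2, 36.6, 31.9], 0.66)]
bottle [([274.9, 177.8, 28.2, 44.6], 0.96), ([226.9, 217.9, 30.9, 32.3], 0.71)]
cap [([180.1, 236.3, 22.4, 20.5], 0.93), ([222.3, 201.4, 24.4, 20.7], 0.89)]
cap_top [([179.2, 237.4, 22.8, 23.2], 0.83), ([221.2, 197.0, 22.6, 21.0], 0.82), ([414.8, 224.3, 50.6, 45.0], 0.21)]
spare [([377.9, 173.5, 19.9, 35.8], 0.88)]
top {'mtx': [[438.1532, 0.0, 252.5149], [0.0, 438.1532, 189.3183], [0.0, 0.0, 1.0]], 'extrinsics': [[-0.019, -0.9998, 0.0108, 0.0067], [0.995, -0.0179, 0.0985, -0.5325], [-0.0983, 0.0127, 0.9951, -1.1475], [0.0, 0.0, 0.0, 1.0]]}
block [([287.0, 190.6, 48.2, 53.3], 0.78), ([284.9, 193.8, 29.9, 33.6], 0.46)]
clamp [([287.6, 185.2, 29.7, 34.6], 0.82)]
clamp_grip [([288.4, 186.7, 29.9, 33.3], 0.63), ([395.6, 222.7, 39.3, 33.0], 0.57), ([289.9, 189.2, 46.0, 49.7], 0.34)]
bottle [([227.8, 243.4, 24.7, 23.7], 0.8), ([284.1, 194.3, 31.0, 31.0], 0.57)]
cap [([287.8, 191.3, 21.2, 15.7], 0.78), ([326.8, 186.4, 14.7, 18.3], 0.51)]
cap_top [([326.9, 186.2, 18.6, 19.1], 0.82), ([287.2, 189.3, 20.6, 14.5], 0.73)]
spare [([114.1, 241.8, 25.6, 21.3], 0.69)]
{'mtx': [[297.3186, 0.0, 258.0832], [0.0, 297.3186, 189.7035], [0.0, 0.0, 1.0]], 'T_tool_cam': [[0.0013, 0.9518, 0.3067, 0.0794], [1.0, -0.0014, 0.0002, 0.0021], [0.0006, 0.3067, -0.9518, -0.1262], [0.0, 0.0, 0.0, 1.0]]}
0.8 [1.79995601e+02 2.67008441e-03 1.62370022e+02] 0.017
```

Run:
```python
import cv2, numpy as np
a=cv2.imread("pics/scene0.png");b=cv2.imread("pics/top0.png")
f=lambda i,x,y,w,h,s:cv2.resize(i[y:y+h,x:x+w],None,fx=s,fy=s,interpolation=cv2.INTER_CUBIC)
# top row: full scene crops; bottom: zoom
t=np.hstack([f(a,112,50,400,250,1),f(b,60,90,400,250,1)])
z=np.hstack([f(a,160,150,133,110,3),f(b,240,140,133,110,3)])
o=np.vstack([t,np.hstack([z,np.zeros((330,2,3),np.uint8)])]);cv2.imwrite("pics/v1.png",o)
```

```text
(no output)
```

View pics/v1.png

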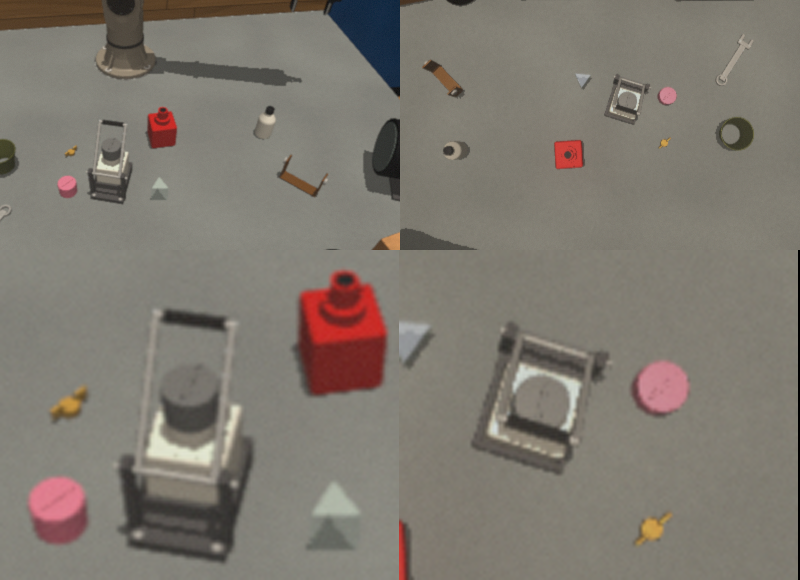

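```bash
cat > h.py <<'E'
from station import robot, fingers, vision, workorder, recognise
import cv2, numpy as np
from scipy.optimize import least_squares
from scipy.spatial.transform import Rotation as R
def proj(p,name,pose=None):
    k=vision.calibration(name); p=np.asarray(p,float)
    if name!="wrist":
        q=k["extrinsics"]@np.r_[p,1]
        m=k["mtx"]; return np.array([m[0,2]+m[0,0]*q[0]/-q[2], m[1,2]+m[1,1]*(-q[1])/-q[2]])
    t=pose[0]; r=R.from_euler("xyz",pose[1],degrees=True)
    q=np.linalg.inv(k["T_tool_cam"])@np.r_[r.inv().apply(p-t),1]
    v=np.array([q[0],-q[1],-q[2]]); n=np.hypot(v[0],v[1]); th=np.arctan2(n,v[2]); m=k["mtx"]
    return np.array([m[0,2],m[1,2]])+m[0,0]*th*v[:2]/max(n,1e-9)
def blk(s,p):  # block frame -> world
    c,d=np.cos(s[2]),np.sin(s[2]); return np.array([s[0]+c*p[0]-d*p[1], s[1]+d*p[0]+c*p[1], p[2]])
def grip(a): return np.array([.055-.125*np.cos(a),0,.086+.125*np.sin(a)])
def pose(): return np.array(robot.current_tool_pos()),np.array(robot.current_eef_rot())
E
python3 - <<'E'
from h import *
obs=[("top",(287.3,190.7),lambda a:(0,0,.135)),("scene",(222.3,195.5-1),lambda a:(0,0,.135)),
("top",(291.7,172.8),lambda a:(.055,0,.096)),("top",(285.7,200),grip),("scene",(225,173),grip)]
f=lambda s:np.concatenate([proj(blk(s,g(s[3])),c)-u for c,u,g in obs])
r=least_squares(f,[.53,-.08,-.25,1.])
print(r.x,np.round(r.fun,1))
E
```

```text
[ 0.51609699 -0.08587696 -0.32423868  0.86008976] [-0.1  0.3  0.5 -0.4  0.5 -0.9 -0.1  0.  -0.4 -0.3]
```

Run:
```python
from h import *
s=[.516,-.086,-.30]; y=np.degrees(s[2])+90
print([robot.inverse_kinematics([.516,-.086,z],[180,0,y+d]) for z,d in ((.32,0),(.125,-40),(.125,40))])
robot.move_to([.516,-.086,.34],[180,0,y])
p=pose(); f=vision.grab_frame("wrist")
print(p,robot.current_time_s())
for n in ("clamp_grip","cap_top","clamp","block"): print(n,[(np.round(d["rect"],1).tolist(),round(d["p"],2)) for d in recognise(n,"wrist")])
np.save("p1.npy",np.array(p)); cv2.imwrite("pics/w1.png",f[:,:,::-1])
cv2.imwrite("pics/v2.png",cv2.resize(f[80:330,120:400,::-1],None,fx=2.4,fy=2.4,interpolation=cv2.INTER_CUBIC))
```

```text
[array([-35.15421665,  18.45470462,  57.661192  ,  84.31130262,
       -15.55729723,  85.72904964,   5.12384387]), array([-33.46994197,  29.47021646,  56.50581379, 102.48916887,
       -27.40601259,  63.04149308, -24.66925014]), array([-33.03237281,  29.15697227,  55.75603922, 102.47648067,
       -26.91225599,  62.8482863 ,  54.8848028 ])]
(array([ 0.51632891, -0.08440227,  0.33961586]), array([-1.79955859e+02, -2.17521406e-02,  7.29746542e+01])) 3.3667
clamp_grip [([269.0, 172.4, 76.7, 76.1], 0.64)]
cap_top [([260.1, 166.3, 41.5, 40.4], 0.94)]
clamp [([267.4, 173.2, 75.5, 76.2], 0.75)]
block [([271.4, 166.4, 83.7, 84.8], 0.93)]
```

View pics/v2.png

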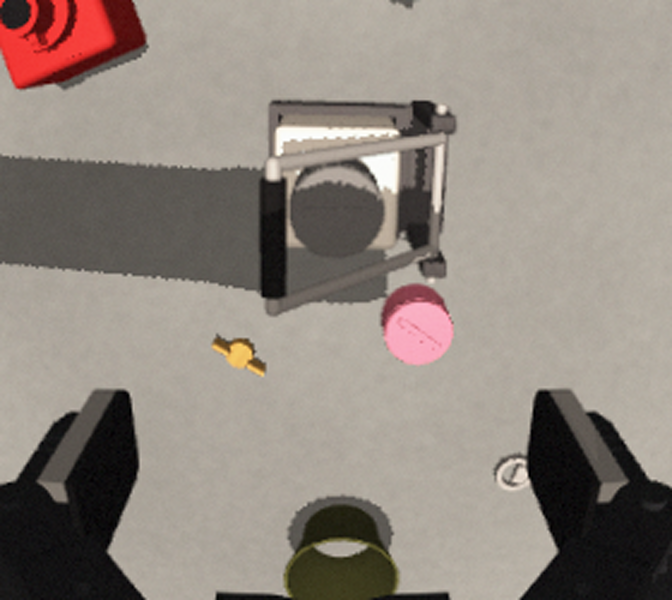

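Run:
```python
from h import *
P=np.load("p1.npy")
g2=lambda s:(lambda a:grip(a)+[0,s*.031,0])
o=lambda u,v:(120+u/2.4,80+v/2.4)
obs=[("top",(287.3,190.7),lambda a:(0,0,.135)),("scene",(222.3,194.5),lambda a:(0,0,.135)),
("top",(291.7,172.8),lambda a:(.055,0,.096)),("top",(285.7,200),grip),("scene",(225,173),grip),
("wrist",(260.3,166.5),lambda a:(0,0,.135)),("wrist",o(272,236),grip),("wrist",o(274,167),g2(1)),("wrist",o(273,306),g2(-1)),
("wrist",o(437.5,194.5),lambda a:(.055,0,.091)),("wrist",o(272,102),lambda a:(-.042,.042,.030))]
f=lambda s:np.concatenate([proj(blk(s,g(s[3])),c,P)-u for c,u,g in obs])
r=least_squares(f,[.53,-.08,-.25,1.],loss="soft_l1")
print(r.x); print(np.round(f(r.x).reshape(-1,2),1).tolist())
np.save("s.npy",r.x)
```

```text
[ 0.51776517 -0.08524733 -0.32259535  0.8568109 ]
[[-0.4, -0.3], [0.8, 0.1], [0.2, -1.6], [-0.4, -0.5], [-0.0, 0.2], [-0.0, 1.9], [0.3, 0.2], [-0.3, -1.7], [-0.1, -0.0], [0.1, 0.6], [-1.4, 0.4]]
```

Run:
```python
from h import *
s=np.load("s.npy"); o=[180,0,np.degrees(s[2])+90]
fingers.gripper_to(0.0,40)
T=lambda a,h:blk(s,grip(a)+[.002,0,.0055+.017+h])
robot.move_to(T(s[3],.03),o)
f0=np.array(robot.current_contact_force())
print("touch",robot.line_to(T(s[3],-.006),velocity=.04,f_stop=1.5),pose()[0],T(s[3],0))
for a in np.linspace(s[3]-.1,-.03,9):
    h=robot.line_to(T(a,-.003),velocity=.08,f_stop=15)
    print(round(a,2),h,pose()[0].round(4),(np.array(robot.current_contact_force())-f0).round(1))
    if h: break
print(robot.current_time_s())
```

```text
touch True [ 0.49250441 -0.07674112  0.20179917] [ 0.49419099 -0.07736713  0.20296975]
0.76 True [ 0.4846 -0.0741  0.1938] [ 0.1  0.3 -0. ]
5.775
```

Run:
```python
from h import *
s=np.load("s.npy")
print(blk(s,grip(s[3]-.1)+[.002,0,.0195]),robot.current_contact_force(),pose())
f=vision.grab_frame("wrist"); c=vision.grab_frame("scene")
a=cv2.resize(f[60:384,120:440],None,fx=1.25,fy=1.25); b=cv2.resize(c[140:270,140:300],(400,405),interpolation=cv2.INTER_CUBIC)
cv2.imwrite("pics/v3.png",np.hstack([a,b])[:,:,::-1])
```

```text
[ 0.4856341 -0.0745068  0.1913258] [-0.38891908 -0.02705253  0.30051172] (array([ 0.48464084, -0.07413643,  0.19376881]), array([-1.79408135e+02, -2.23133481e-02,  7.15267219e+01]))
```

View pics/v3.png

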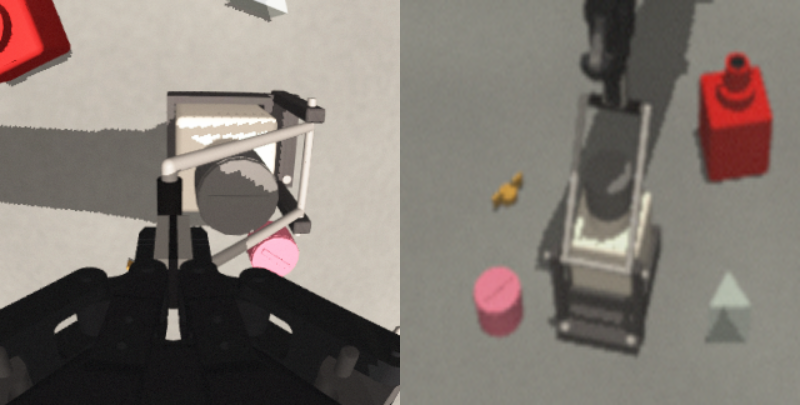

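Run:
```python
from h import *
s=np.load("s.npy"); print(robot.current_finger_gap())
T=lambda a,h:blk(s,grip(a)+[.002,0,.0055+.017+h])
for a in (.75,.70,.62):
    h=robot.line_to(T(a,-.003),velocity=.05,f_stop=20)
    print(round(a,2),h,pose()[0].round(4),T(a,-.003).round(4),np.array(robot.current_contact_force()).round(1),np.array(robot.current_torque()).round(2))
    if h: robot.pause(.2);print(robot.current_contact_force())
```

```text
0.0033862566875074453
0.75 False [ 0.4853 -0.0744  0.1906] [ 0.4851 -0.0743  0.1907] [0.2 0.4 0.4] [ 0.02  0.01 -0.02]
0.7 False [ 0.4809 -0.0729  0.1858] [ 0.4812 -0.073   0.186 ] [-0.3 -0.  -0.4] [-0.01  0.01  0.03]
0.62 False [ 0.475  -0.0709  0.1778] [ 0.4753 -0.0711  0.1781] [-0.3  0.1 -0.1] [-0.01 -0.03  0.04]
```

Run:
```python
from h import *
f=vision.grab_frame("wrist"); c=vision.grab_frame("scene"); np.save("p2.npy",np.array(pose()))
a=cv2.resize(f[60:384,120:440],None,fx=1.25,fy=1.25); b=cv2.resize(c[140:270,140:300],(400,405),interpolation=cv2.INTER_CUBIC)
cv2.imwrite("pics/v4.png",np.hstack([a,b])[:,:,::-1])
s=np.load("s.npy"); P=pose()
for a in (.4,.5,.62,.75,.86): print(a,(proj(blk(s,grip(a)+[0,.031,0]),"wrist",P)-[120,60])*1.25,(proj(blk(s,grip(a)+[0,.031,0]),"scene")-[140,140])*[2.5,405/130]+[400,0])
```

```text
0.4 [142.85254433 151.92128188] [652.90554233 121.27958046]
0.5 [152.87709942 159.01461996] [651.57592061 116.00331504]
0.62 [170.34240058 168.25323723] [649.6340104  111.52605388]
0.75 [196.81889387 178.95213123] [647.11471488 109.12513168]
0.86 [225.67245176 188.21507548] [644.66026157 109.20623601]
```

View pics/v4.png

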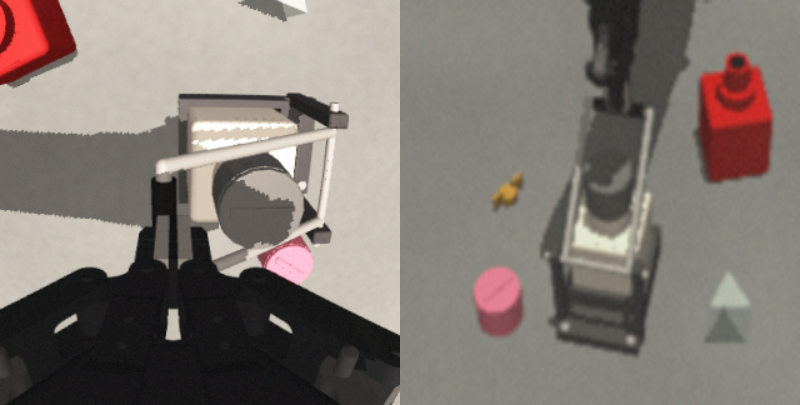

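Run:
```python
from h import *
s=np.load("s.npy")
T=lambda a,h:blk(s,grip(a)+[.002,0,.0055+.017+h])
for a in (.54,.46,.38,.3,.22,.14,.07,.0,-.04):
    h=robot.line_to(T(a,-.003),velocity=.05,f_stop=25)
    print(round(a,2),h,(pose()[0]-T(a,-.003)).round(4),np.array(robot.current_contact_force()).round(1))
    if h and a<.1: break
print(robot.current_time_s())
```

```text
0.54 False [-0.0005  0.0002 -0.0005] [-0.2  0.2 -0.2]
0.46 False [-0.0004  0.0001 -0.0005] [-0.1  0.1  0.4]
0.38 False [-0.0004  0.0001 -0.0005] [ 0.5 -0.1  0.2]
0.3 False [-0.0005  0.0001 -0.0005] [-0.6 -0.8 -0.2]
0.22 False [-0.0004  0.0001 -0.0005] [-0.3  0.2  0.2]
0.14 False [-0.0004  0.0001 -0.0005] [-0.5 -0.8 -0.1]
0.07 False [-0.0004  0.0001 -0.0004] [-0.1 -1.4  0.7]
0.0 True [ 0.0008 -0.0003  0.0026] [-4.1  1.1 13.3]
9.5167
```

Run:
```python
from h import *
s=np.load("s.npy"); p,r=pose()
robot.line_to(p+[0,0,.08],velocity=.2)
robot.move_to(blk(s,[0,-.03,.26]),[180,0,np.degrees(s[2])+90-35]); fingers.gripper_to(.85)
P=pose(); np.save("p3.npy",np.array(P)); f=vision.grab_frame("wrist")
for n in ("cap_top","clamp_grip","bottle"): print(n,[(np.round(d["rect"],1).tolist(),round(d["p"],2)) for d in recognise(n,"wrist")])
for n,q in dict(captop=(0,0,.135),g0=grip(0),g12=grip(.12),gL=grip(0)+[0,.031,0],gR=grip(0)-[0,.031,0],hinge=(.055,0,.086)).items(): print(n,((proj(blk(s,q),"wrist",P)-[120,60])*2).round(0))
cv2.imwrite("pics/v5.png",cv2.resize(f[60:360,120:420,::-1],None,fx=2,fy=2,interpolation=cv2.INTER_CUBIC))
print(robot.current_time_s())
```

```text
cap_top [([329.1, 184.2, 35.0, 38.9], 0.65), ([240.2, 159.4, 56.9, 53.7], 0.61)]
clamp_grip [([240.2, 154.1, 137.2, 120.5], 0.93)]
bottle [([244.8, 148.2, 82.3, 76.0], 0.93), ([99.2, 162.2, 75.5, 80.3], 0.7)]
captop [241. 203.]
g0 [141. 257.]
g12 [136. 265.]
gL [106. 211.]
gR [176. 301.]
hinge [335. 121.]
11.45
```

View pics/v5.png

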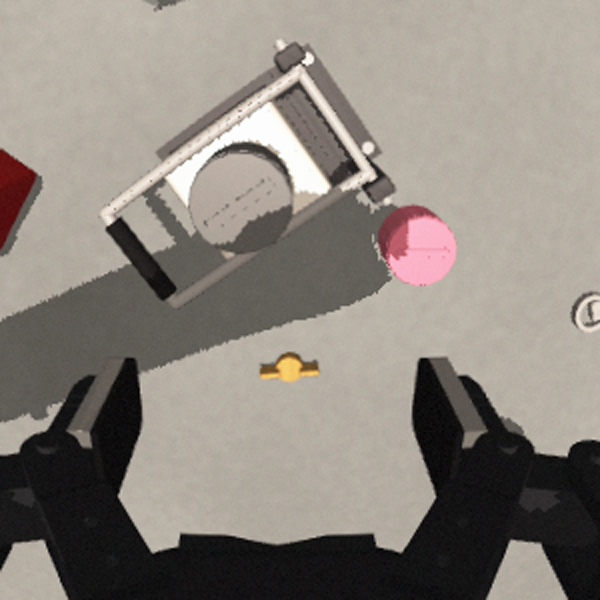

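Run:
```python
from h import *
s=np.load("s.npy"); o=[180,0,np.degrees(s[2])+55]
F=lambda:(np.array(robot.current_contact_force()).round(1),np.array(robot.current_torque()).round(2))
robot.move_to(blk(s,[0,0,.20]),o)
print(robot.line_to(blk(s,[0,0,.120]),velocity=.08,f_stop=25),pose()[0],F())
fingers.gripper_to(0.0,60); print("gap mm",robot.current_finger_gap()*85,F())
p,r=pose()
print(robot.line_to(p-[0,0,.0085],velocity=.02,f_stop=22),pose()[0]-p,F())
robot.pause(.2); print(pose()[0]-p,F(),robot.current_time_s())
np.save("pp.npy",np.array([p,r]))
```

```text
False [ 0.51825243 -0.08547384  0.12051736] (array([ 0.3, -0.4, -0.6]), array([-0.  , -0.  , -0.03]))
gap mm 45.00104421381854 (array([-0.2, -0.3,  2.7]), array([-0.06, -0.05,  0.01]))
True [ 1.30899681e-05 -2.45190042e-05 -5.69794535e-03] (array([-1.4,  0.9,  7.2]), array([0.16, 0.33, 0.05]))
[ 2.97193389e-05 -1.05603738e-05 -5.62201502e-03] (array([-0.4,  1.4,  7.1]), array([0.16, 0.32, 0.02])) 13.9167
```

Run:
```python
from h import *
p,r=np.load("pp.npy"); t0=None
for d in list(range(6,79,6)):
    h=robot.line_to(p-[0,0,.0068],[180,0,r[2]+d],velocity=.05)
    q=pose(); print(d,round(q[1][2]-r[2],1),((q[0]-p)*1000).round(1),np.array(robot.current_contact_force()).round(1),np.array(robot.current_torque()).round(2),round(robot.current_time_s(),2))
    m=robot.current_torque()[2]
    if abs(m)>1.2 and d>50: break
```

```text
6 6.0 [ 0.4 -0.1 -6. ] [-0.5  0.3  8.3] [0.12 0.25 0.06] 14.18
12 12.0 [ 0.6 -0.1 -6. ] [-0.4  0.5  6.8] [0.06 0.2  0.04] 14.43
18 18.0 [ 0.8 -0.1 -5.9] [-0.6  0.6  6.7] [0.06 0.15 0.04] 14.69
24 24.0 [ 0.8 -0.1 -5.9] [-0.9 -0.2  7.7] [0.1  0.17 0.03] 14.95
30 30.0 [ 0.9 -0.1 -5.9] [ 0.1 -0.7  6.8] [ 0.06  0.15 -0.01] 15.21
36 36.0 [ 0.9 -0.1 -5.9] [-0.1  0.7  8.2] [0.04 0.06 0.01] 15.47
42 42.0 [ 0.9 -0.1 -5.9] [-0.   0.8  7.6] [0.06 0.14 0.05] 15.72
48 48.0 [ 0.8 -0.1 -5.9] [-0.   0.1  7.5] [0.05 0.21 0.01] 15.98
54 54.0 [ 0.6 -0.1 -5.9] [-0.8  0.2  7.8] [0.08 0.24 0.06] 16.24
60 60.0 [ 0.5 -0.1 -5.9] [-0.9 -0.5  7.4] [0.02 0.27 0.08] 16.5
66 66.0 [ 0.4 -0.1 -6. ] [-1.3  0.8  8.1] [-0.05  0.31  0.05] 16.76
72 72.0 [ 0.4 -0.2 -6. ] [-1.3 -0.1  8.4] [0.   0.34 0.1 ] 17.02
78 78.0 [ 0.2 -0.5 -6. ] [-0.7 -0.1  7.9] [-0.06  0.38 -0.06] 17.27
```

Run:
```python
from h import *
p,r=np.load("pp.npy")
robot.line_to(p,velocity=.02); print(np.array(robot.current_contact_force()).round(1),robot.current_torque())
for z in (.004,.01,.025):
    h=robot.line_to(p+[0,0,z],velocity=.02,f_stop=6); print(h,((pose()[0]-p)*1000).round(1),np.array(robot.current_contact_force()).round(1),robot.current_finger_gap()*85)
    if h: break
f=vision.grab_frame("wrist"); c=vision.grab_frame("scene")
a=cv2.resize(f[60:384,120:440],None,fx=1.25,fy=1.25); b=cv2.resize(c[140:270,140:300],(400,405),interpolation=cv2.INTER_CUBIC)
cv2.imwrite("pics/v6.png",np.hstack([a,b])[:,:,::-1]);print(robot.current_time_s())
```

```text
[ 0.2 -1.1  3.1] [-0.33114173  0.02979796 -0.10814894]
False [-0.3 -0.   3.8] [ 0.1 -1.8  0.3] 44.798439242513425
False [-0.   0.4 10.1] [ 0.2 -0.7  0.4] 44.543872275738885
False [-0.1  0.  24.9] [-0.2 -0.9 -0.7] 44.909081821469286
19.5667
```

View pics/v6.png

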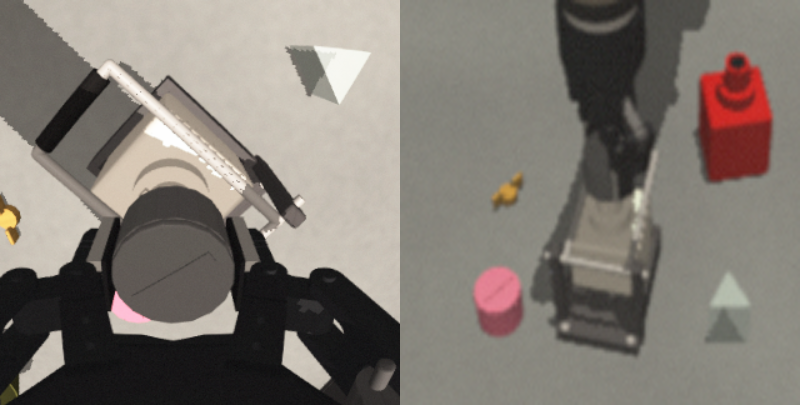

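Run:
```python
from h import *
s=np.load("s.npy"); p,r=np.load("pp.npy"); q=blk(s,[0,0,0]); 
robot.line_to([q[0],q[1],p[2]+.098],velocity=.08); robot.pause(.5)
P=pose(); print(P,np.array(robot.current_contact_force()).round(1),robot.current_finger_gap()*85,np.abs(robot.current_dq()).max())
f=vision.grab_frame("wrist"); c=vision.grab_frame("scene"); t=vision.grab_frame("top")
pr=lambda n:(proj(blk(s,n),"wrist",P)-[90,0])*[400/350,405/384]
print("shut bar ends",pr(grip(0)+[0,.031,0]),pr(grip(0)-[0,.031,0]),"mouth",pr((0,0,.119)),"captop held",pr((0,0,.233)))
a=cv2.resize(f[:,90:440],(400,405)); b=cv2.resize(c[120:270,140:300],(400,405),interpolation=cv2.INTER_CUBIC)
cv2.imwrite("pics/v7.png",np.hstack([a,b])[:,:,::-1]);print(robot.current_time_s())
```

```text
(array([ 0.51774023, -0.08524234,  0.21860494]), array([-1.79992023e+02, -4.07925370e-04,  1.14521361e+02])) [-1.1  0.5 -0.4] 44.71365056733557 0.09012944403066811
shut bar ends [151.53272055 115.01514031] [100.47349634 169.25396615] mouth [191.05198849 209.85199166] captop held [190.14223326 298.29364993]
21.2833
```

View pics/v7.png

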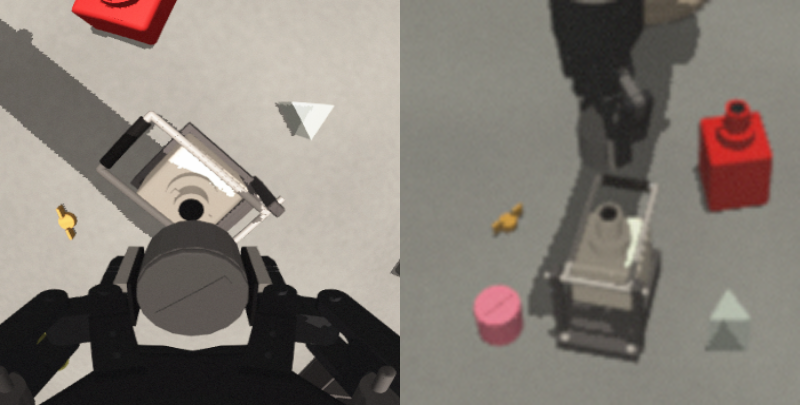

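```bash
python3 -c "
from station import *
from station import robot, workorder
print(robot.current_finger_gap()); workorder.close_job()"
```

```text
0.5235878566605519
the job is handed in; nothing more can be done
```

The clamp lever is shut, the cap is off, and I handed the job in at about 21 s, under the 58 s limit, with the gripper still holding the cap above the bottle's mouth. The hand-in reports no verdict, so the checks below are the only evidence.

- **Lever:** I pressed the cross-bar down with closed fingers until it met its stop. The fingertips were then at about 0.091 m, which matches the shut height. In the wrist pictures after shutting and at the end, the bar lies where the shut pose predicts.
- **Cap:** I gripped it with the jaws reading 45 mm and pressed it down about 6 mm against roughly 7.5 N. I then turned the gripper 78° anticlockwise. The cap came up without resistance.
- **Final state:**
  - The wrist picture shows the cap level in the jaws and the bottle's open mouth at its predicted pixel. By the arm's position, the cap's underside is about 80 mm above the mouth and the arm is still.
  - The bottle looks seated, and the red bottle, pink cap, nut and prism look where they were. I saw no contact with the hood, wrench, bracket or spare bottle, but did not re-measure any of them.

**What disagreed:**
- While I was shutting the lever, the 15 N force stop tripped once, although the force reading afterwards was near zero. The lever had moved slightly ahead of the fingers, and I carried on from there.
- I never felt a turning stop, even though 78° (1.36 rad) is just past the stated 1.3 rad maximum. The pads may have slipped slightly on the cap at the end.

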